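Start the black ball on the marble run

TASK

Send the black ball down the marble run: with closed fingertips press lightly, from above, the red key at the head of the lane where the black ball waits, hold it down until the ball has rolled to the orange end of its lane, then lift your fingers clear so that the key springs back up. Do not touch any ball, do not press the other two keys, and leave the blue and white balls, the jar of marbles, the ramekin of jacks and the orange cup where they are.

Things in the scene. Friction and masses are not known exactly. Their poses are not given: they have to be found in the camera images.
- run: Fixed green three-lane marble run, 342 x 200 mm. Origin on the shelf surface under its middle; x points downhill (8 degrees), y across, z up. Lanes a, b, c at y = +60, 0, -60 mm, 40 mm wide between ribs; floor 70 mm high at the head (x = -110), 31 mm at the orange end (x = +110 to end stop +170). Balls wait at x = -62 mm and finish at about +152. Red keys at x = -135 on a grey housing 80 mm high.
- clamp (a point): Sprung black clamp on a steel post, fixed to the run, gripping its +y edge: middle of the clamp; it sticks out to run y = +172 mm and is at most 85 mm high.
- key_a (a joint): Travel of the key of lane a (m): 0 up, 0.024 fully down against a hard stop; a spring pushes it back up, with about 1.6 N at the top, 4.2 N at 10 mm, 6 N at 17 mm, 7.8 N at the bottom. It draws the lane's stop pin down with it: the ball rolls free once the key is about 10 mm down, and takes about 1 s to the end. Released, it springs back to 0.
- key_b (a joint): Travel of the key of lane b (m): 0 up, 0.024 fully down against a hard stop; a spring pushes it back up, with about 1.6 N at the top, 4.2 N at 10 mm, 6 N at 17 mm, 7.8 N at the bottom. It draws the lane's stop pin down with it: the ball rolls free once the key is about 10 mm down, and takes about 1 s to the end. Released, it springs back to 0.
- key_c (a joint): Travel of the key of lane c (m): 0 up, 0.024 fully down against a hard stop; a spring pushes it back up, with about 1.6 N at the top, 4.2 N at 10 mm, 6 N at 17 mm, 7.8 N at the bottom. It draws the lane's stop pin down with it: the ball rolls free once the key is about 10 mm down, and takes about 1 s to the end. Released, it springs back to 0.
- key_a_top (a point): Centre of the top face of the red key of lane a (run y = +60 mm), 115 mm above the shelf when up. Cap 34 mm along run x by 36 mm along run y; neighbouring keys are 60 mm apart, centre to centre. Its lane's ball waits 73 mm downhill of it (ball's top at about 98 mm height).
- key_b_top (a point): Centre of the top face of the red key of lane b (run y = +0 mm), 115 mm above the shelf when up. Cap 34 mm along run x by 36 mm along run y; neighbouring keys are 60 mm apart, centre to centre. Its lane's ball waits 73 mm downhill of it (ball's top at about 98 mm height).
- key_c_top (a point): Centre of the top face of the red key of lane c (run y = -60 mm), 115 mm above the shelf when up. Cap 34 mm along run x by 36 mm along run y; neighbouring keys are 60 mm apart, centre to centre. Its lane's ball waits 73 mm downhill of it (ball's top at about 98 mm height).
- black_ball: Centre of the black silicone ball, 34 mm diameter, waiting in one of the three lanes, against its lane's yellow stop pin. Which ball is in which lane changes from start to start.
- blue_ball: Centre of the blue glass ball, 34 mm diameter, waiting in one of the three lanes, against its lane's yellow stop pin. Which ball is in which lane changes from start to start.
- white_ball: Centre of the white plastic ball, 34 mm diameter, waiting in one of the three lanes, against its lane's yellow stop pin. Which ball is in which lane changes from start to start.
- jar: Open glass jar of blue marbles, 70 mm diameter, 85 mm high, loose, beside the run on its +y side. Origin at the centre of its underside. Leave alone.
- ramekin: Blue ceramic ramekin with steel jacks, 80 mm diameter, 42 mm high, loose, on the run's -y side near the keys. Origin at the centre of its underside. Leave alone.
- funnel_cup: Orange plastic funnel-shaped cup, 84 mm diameter at the rim, 80 mm high, loose, on the run's -y side near its middle. Origin at the centre of its underside. Leave alone.
Things that resemble listed ones, but are neither listed nor needed, are in the scene too. Of the things like the black_ball, leave any that is green; of the rest the smaller one is meant.

How it is judged:
By the outcome, as a careful person would: the job done as asked, in the order asked, and still so for the second after the job is handed in, with the robot touching nothing.
It also fails if it takes over 40 s, if anything falls off the work surface, if the arm or the gripper's body presses on something with over 40 N, if the wrist force passes 120 N, or if a joint passes its speed limit or range.

ROBOT

A 6-joint arm with a two-finger parallel gripper is mounted at the origin on the work surface. World frame = base frame: x ahead of the robot, y to its left, z up, the work surface at z = 0. Lengths are in mm, angles in rad, forces in N, time in s.
With the tool pointing down it reaches from about 400 to 925 mm from the base axis. Payload 12.5 kg.
Tool frame: the origin (TCP) lies midway between the tips of the shut fingers; the grasp point (between the pads) lies 19 mm behind it (env.tcp_to_grasp is the distance from the TCP to the grasp point, in mm); z points along the fingers, y is the line along which they close (so a half turn about z gives the same grasp; the last joint's range is limited). The gripper opens to 95 mm and grips with 3 to 60 N. Pads are 20 mm wide; open, the fingers measure 119 mm over their backs; the gripper's body (75 mm by 180 mm) begins 59 mm behind the grasp point.
Start: joints at [1.039, 0.491, 1.559, -0, 1.092, -0.106], TCP at [258.142, 569.218, 214.661] pointing down, gripper open.
Joint ranges: [-3.1, 3.1], [-0.84, 2.19], [0.05, 2.79], [-1.13, 4.28], [0.06, 2.93], [-2.69, 2.69]. Speed limits (rad/s): [2.22, 2.22, 2.79, 3.14, 3.14, 3.14].

INTERFACE

Orientations are given as [roll, pitch, yaw] about the fixed x, y, z axes, in that order (R = Rz(yaw) Ry(pitch) Rx(roll)).
In Python, from cell import env gives the robot as it stands. The module is installed in compiled form; this text tells all that it offers.
- The arm moves only by the tool step_arm, never from a script. Its argument "plan" is a list that holds one entry, the list of rows, each a list of 5 numbers: the shift along the tool's x, y, z in mm, then the turn about the tool's z in degrees, then the opening, from -1 (shut) to 1 (fully open). A call has 1 to 8 rows; each row is the pose to reach, as a shift and turn from the pose commanded when the call began, along the tool's axes at that moment; what a row does not reach only later rows make up. A row lasts 1/12 s, in which the tool goes at most 41.7 mm and 7.16 degrees, less where a joint would pass 70% of its speed; a pose out of reach is approached as far as the arm can. A call with a gripper value outside its range is refused whole. The fingers move at their own pace and stop on an object; the grip force is fixed at half the most. Time passes only in rows, so rows that repeat a pose let the fingers close. It gives the time, the measured TCP pose, the force, the opening and the grip force at its end, in the units of the state.
- env.state(): the state, without advancing time (a new reading comes with each control period).
- env.read_camera(name): name is "scene" or "top" or "wrist"; returns the picture (384x512x3 uint8, blue, green, red); there is no depth.
- env.get_calibration(name): a dict with "K" (3x3 intrinsics, pixels), "extrinsics" (4x4, takes a point from world to camera coordinates). Camera axes: x right, y up, looking along -z (the intrinsics and any distortion apply to the point x, -y, -z); pixel columns grow to the right and rows downward; lengths in mm; the calibration is good to about 2 mm. The wrist camera is an equidistant fisheye: a pixel r from the principal point sees the ray r / f radians off the axis. A picture is of the moment at which its call begins: read the wrist's pose just before it. get_calibration takes no time and is no camera call; for the wrist camera it gives the pose at the moment of the call.
- env.job_done(): hands the job in; it is judged then, once.
The state is a dict: "t": time; "joints": joint angles; "qvel": joint speeds; "tau": joint torques, N m; "eef_pos": TCP position; "tcp_rot": TCP orientation; "ft_force": force on the tool from outside, world axes, zero at the start; "moment": the same for the moment, N m; "opening": opening from 0.0 (shut) to 1.0 (fully open); "grip_force": force on a finger pad.
Only numpy, scipy, OpenCV 4.12 (cv2) and the standard library are available. Lean on these libraries where they do the work, as an engineer would, in place of code of your own. Each camera call takes 0.05 s, during which the arm holds its last target. There are 200 camera calls.

## Working session

There is one attempt and no reset: what is moved stays moved. The work goes in short steps, Python scripts to look and compute and a tool call to move; the robot and the scene stay as the last step left them, time stands still between calls to the robot, and variables do not carry over. Pictures are saved under pics/ and viewed, at most 10 in all, crops included, and the job is handed in when it is done.

Besides the shell and the picture viewer there is one more tool, called as name(argument=value, ...) on one line, values as JSON. step_arm: Moves the arm, as the interface text tells. Its arguments: {"type":"object","properties":{"plan":{"type":"array"}},"required":["plan"]}

```bash
mkdir -p pics
python3 - <<'E'
from cell import env
import cv2,numpy as np
a=env.read_camera("scene");b=env.read_camera("top")
cv2.imwrite("pics/scene0.png",a);cv2.imwrite("pics/top0.png",b)
s=env.state();print(s)
for n in("scene","top"):
    c=env.get_calibration(n);print(n,c)
E
```

```text
{'t': 0.1, 'joints': array([ 1.03942196e+00,  4.91516388e-01,  1.55938934e+00, -1.70101471e-05,
        1.09166786e+00, -1.05604973e-01]), 'qvel': array([ 0.00068724, -0.00223361, -0.00255754,  0.00090017, -0.00126762,
        0.00021127]), 'tau': array([ 3.31912997e-03, -6.13620901e+01, -2.58604288e+01,  6.93854992e-02,
        4.70413954e-02, -1.09693315e-04]), 'eef_pos': array([258.01910081, 569.02800925, 214.10926119]), 'tcp_rot': array([-3.14061560e+00, -8.83957422e-05,  2.71583106e+00]), 'ft_force': array([ 0.10966503, -0.2011429 , -0.24771352]), 'moment': array([-0.00272287,  0.03165644,  0.01151699]), 'grip_force': 0.0, 'opening': 0.9989501996233987}
scene {'K': array([[362.00630977,   0.        , 252.86187572],
       [  0.        , 362.00630977, 191.03343926],
       [  0.        ,   0.        ,   1.        ]]), 'extrinsics': array([[-8.03956840e-01,  5.94320155e-01, -2.09034278e-02,
         4.46044187e+02],
       [-3.88456070e-01, -4.98213371e-01,  7.75167929e-01,
         1.62523402e+02],
       [ 4.50283557e-01,  6.31321622e-01,  6.31409319e-01,
        -1.04338134e+03],
       [ 0.00000000e+00,  0.00000000e+00,  0.00000000e+00,
         1.00000000e+00]])}
top {'K': array([[356.3659423 ,   0.        , 255.07575235],
       [  0.        , 356.3659423 , 185.14814746],
       [  0.        ,   0.        ,   1.        ]]), 'extrinsics': array([[-3.86658400e-03, -9.99991263e-01, -1.58879198e-03,
         4.09104028e+01],
       [ 9.93649988e-01, -4.02071557e-03,  1.12443478e-01,
        -5.86845182e+02],
       [-1.12448884e-01, -1.14393098e-03,  9.93656852e-01,
        -7.80800983e+02],
       [ 0.00000000e+00,  0.00000000e+00,  0.00000000e+00,
         1.00000000e+00]])}
```

View pics/top0.png

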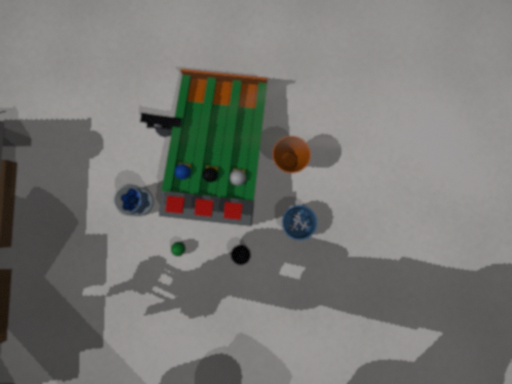

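View pics/scene0.png

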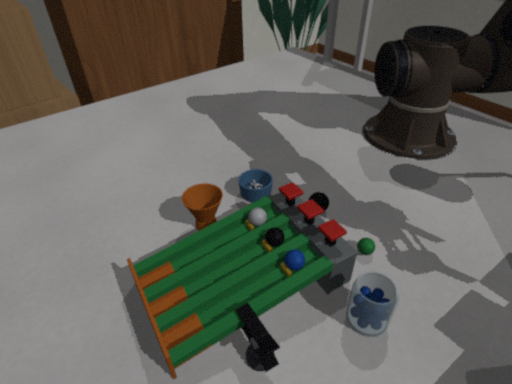

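The top view shows the black ball in the middle lane at (210,174), with its key at (204,207) between the blue ball's key (175,204) and the white ball's key (233,210). The larger black ball at (241,255) and the green one are loose decoys. The scene view agrees: middle key at (311,209).

```bash
cat > h.py <<'E'
import cv2,numpy as np
def keys(img):
    h=cv2.cvtColor(img,cv2.COLOR_BGR2HSV)
    m=(((h[...,0]<4)|(h[...,0]>174))&(h[...,1]>170)&(h[...,2]>110)).astype(np.uint8)
    n,_,st,c=cv2.connectedComponentsWithStats(m)
    return [(c[i],st[i,4]) for i in range(1,n) if st[i,4]>60]
def ray(c,p):
    E=c["extrinsics"];R,t=E[:3,:3],E[:3,3]
    d=np.linalg.inv(c["K"])@[p[0],p[1],1]
    return -R.T@t, R.T@(d*[1,-1,-1])
def cast(c,p,z):
    o,d=ray(c,p);return o+d*(z-o[2])/d[2]
E
python3 - <<'E'
from h import *
from cell import env
for n in("top","scene"):
    c=env.get_calibration(n)
    for p,a in keys(cv2.imread(f"pics/{n}0.png")): print(n,p.round(1),a,cast(c,p,115).round(1))
c=env.get_calibration("top")
for p in((210,174),(183,172),(237,177)):print(cast(c,p,81).round(1))
for p in((134,200),(178,249),(241,255)):print(cast(c,p,30).round(1))
s=env.state();from scipy.spatial.transform import Rotation as R
print(R.from_euler('xyz',s['tcp_rot']).as_matrix().round(3))
E
```

```text
top [174.1 204.3] 241 [539.2 204.  115. ]
top [203.2 207.4] 243 [532.5 144.5 115. ]
top [232.3 210.6] 245 [525.8  85.  115. ]
scene [291.1 189.9] 186 [528.6  88.8 115. ]
scene [310.5 208.1] 230 [535.3 148.  115. ]
scene [332.6 229. ] 274 [542.2 207.8 115. ]
[606.2 135.7  81. ]
[610.8 194.   81. ]
[599.4  77.4  81. ]
[554.3 315.2  30. ]
[443.6 212.4  30. ]
[429.8  70.8  30. ]
[[-0.911  0.413 -0.   ]
 [ 0.413  0.911 -0.001]
 [ 0.    -0.001 -1.   ]]
```

step_arm(plan=[[[-15, -9, 0, -3, 0], [-40, -25, 0, -6, -1], [-70, -44, 0, -9, -1], [-100, -64, 0, -12, -1], [-130, -83, 0, -15, -1], [-160, -102, 0, -18, -1], [-190, -121, 0, -18, -1], [-213, -136, 0, -18, -1]]])

```text
t: 0.77
eef_pos: [396.9, 355.3, 214.5]
tcp_rot: [-3.141, -0.0, 3.03]
ft_force: [1.1, 0.7, -0.5]
opening: 0.497
grip_force: 0.0
```

step_arm(plan=[[[-16, -19, 0, 0, -1], [-40, -49, 0, 0, -1], [-66, -80, 0, 0, -1], [-92, -112, 0, 0, -1], [-118, -144, 0, 0, -1], [-140, -171, 0, 0, -1], [-154, -188, 0, 0, -1], [-160, -195, 0, 0, -1]]])

```text
t: 1.43
eef_pos: [534.6, 143.2, 214.3]
tcp_rot: [-3.141, -0.0, 3.027]
ft_force: [-0.7, 0.1, 0.3]
opening: 0.01
grip_force: 0.0
```

step_arm(plan=[[[0, 0, 20, 0, -1], [0, 0, 40, 0, -1], [0, 0, 60, 0, -1], [0, 0, 70, 0, -1], [0, 0, 70, 0, -1], [0, 0, 70, 0, -1]]])

```text
t: 1.93
eef_pos: [533.1, 146.2, 144.7]
tcp_rot: [-3.142, -0.001, 3.03]
ft_force: [0.5, 1.4, 0.6]
opening: 0.005
grip_force: 0.0
```

Run:
```python
from h import *
from cell import env
s=env.state();print(s['eef_pos'],s['tcp_rot'],s['opening'],s['ft_force'])
c=env.get_calibration("wrist")
print({k:np.round(v,3) for k,v in c.items()})
w=env.read_camera("wrist");a=env.read_camera("scene")
cv2.imwrite("pics/w1.png",w)
cv2.imwrite("pics/s1.png",cv2.resize(a[130:290,190:400],None,fx=3,fy=3,interpolation=2))
for p,ar in keys(w): print(p.round(1),ar)
```

```text
[533.11647894 146.18214958 144.74949847] [-3.14154503e+00 -6.44830470e-04  3.03041950e+00] 0.004978751185644847 [0.46730146 1.39328784 0.55217157]
{'K': array([[297.319,   0.   , 258.386],
       [  0.   , 297.319, 191.024],
       [  0.   ,   0.   ,   1.   ]]), 'extrinsics': array([[ 1.11000e-01,  9.94000e-01, -1.00000e-03, -2.04138e+02],
       [-9.54000e-01,  1.07000e-01, -2.79000e-01,  5.06586e+02],
       [-2.77000e-01,  3.20000e-02,  9.60000e-01, -1.81440e+02],
       [ 0.00000e+00,  0.00000e+00,  0.00000e+00,  1.00000e+00]])}
[176.1 214.1] 1566
[257.2 213.4] 1527
[337.5 217. ] 1802
```

View pics/w1.png

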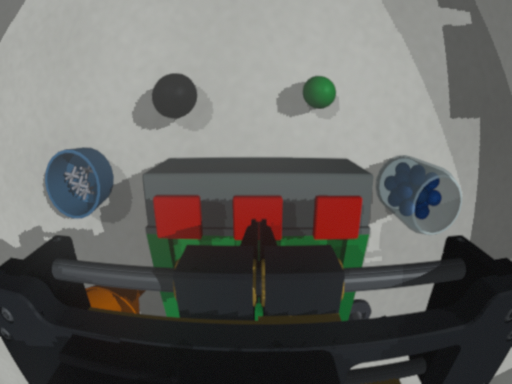

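View pics/s1.png

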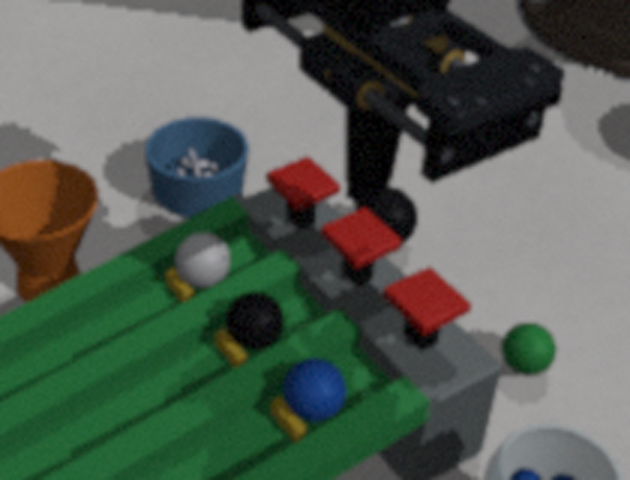

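The wrist view shows the fingertips at (260,222) over the middle key (233–284, 196–238). The scene crop shows the tips behind or over the middle key, with the black ball in its lane. I'll check the offset with the wrist camera.

Run:
```python
from h import *
from cell import env
c=env.get_calibration("wrist");E=c["extrinsics"];R,t=E[:3,:3],E[:3,3];K=c["K"]
def g(p,z):
    v=(np.array(p)-K[:2,2])/K[0,0];th=np.linalg.norm(v)
    d=R.T@(np.r_[np.sin(th)*v/th,np.cos(th)]*[1,-1,-1]);o=-R.T@t
    return (o+d*(z-o[2])/d[2]).round(1)
for p in((178,217),(258.5,217),(338,217),(233,196),(282,196),(284,238),(234,238)):print(p,g(p,115))
print(g((260,222),144))
```

```text
(178, 217) [527.9  86.1 115. ]
(258.5, 217) [534.1 145.7 115. ]
(338, 217) [541.2 204.4 115. ]
(233, 196) [516.2 129.5 115. ]
(282, 196) [520.1 164.1 115. ]
(284, 238) [553.1 162.8 115. ]
(234, 238) [548.9 125.6 115. ]
[526.3 147.5 144. ]
```

step_arm(plan=[[[0, 0, 8, 0, -1], [0, 0, 16, 0, -1], [0, 0, 22, 0, -1], [0, 0, 27, 0, -1], [0, 0, 30, 0, -1], [0, 0, 33, 0, -1], [0, 0, 36, 0, -1], [0, 0, 36, 0, -1]]])

```text
t: 2.7
eef_pos: [533.0, 145.7, 108.2]
tcp_rot: [-3.141, -0.001, 3.03]
ft_force: [-2.4, -0.2, 4.3]
opening: 0.002
grip_force: 1.6
```

step_arm(plan=[[[0, 0, 2, 0, -1], [0, 0, 4, 0, -1], [0, 0, 6, 0, -1], [0, 0, 8, 0, -1], [0, 0, 10, 0, -1], [0, 0, 10, 0, -1], [0, 0, 10, 0, -1], [0, 0, 10, 0, -1]]])

```text
t: 3.37
eef_pos: [533.2, 145.8, 98.7]
tcp_rot: [3.142, -0.0, 3.03]
ft_force: [-3.7, -0.9, 6.0]
opening: 0.004
grip_force: 3.0
```

step_arm(plan=[[[0, 0, 0, 0, -1], [0, 0, 0, 0, -1], [0, 0, 0, 0, -1], [0, 0, 0, 0, -1], [0, 0, 0, 0, -1], [0, 0, 0, 0, -1], [0, 0, 0, 0, -1], [0, 0, 0, 0, -1]]])

```text
t: 4.03
eef_pos: [533.2, 145.8, 98.7]
tcp_rot: [3.142, 0.0, 3.03]
ft_force: [-3.3, 0.2, 5.8]
opening: 0.001
grip_force: 2.9
```

Run:
```python
from h import *
from cell import env
s=env.state();print(s['eef_pos'],s['ft_force'])
a=env.read_camera("scene")
cv2.imwrite("pics/s2.png",cv2.resize(a[130:384,100:400],None,fx=2.3,fy=2.3,interpolation=2))
```

```text
[533.16373207 145.76497619  98.73948044] [-3.316749    0.19727587  5.83618815]
```

View pics/s2.png

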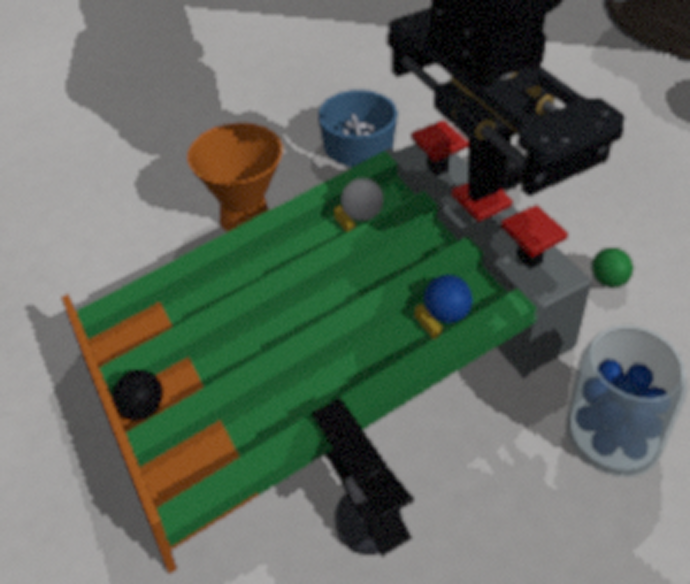

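The black ball is at its lane's orange end (137,394 in the crop). The white and blue balls are still held by their pins. Next I hold briefly, then lift.

step_arm(plan=[[[0, 0, 0, 0, -1], [0, 0, 0, 0, -1], [0, 0, 0, 0, -1], [0, 0, 0, 0, -1], [0, 0, 0, 0, -1], [0, 0, 0, 0, -1]]])

```text
t: 4.58
eef_pos: [533.2, 145.8, 98.7]
tcp_rot: [3.142, 0.0, 3.03]
ft_force: [-3.6, -0.1, 5.7]
opening: 0.007
grip_force: 2.9
```

step_arm(plan=[[[0, 0, -5, 0, -1], [0, 0, -12, 0, -1], [0, 0, -25, 0, -1], [0, 0, -45, 0, -1], [0, 0, -70, 0, -1], [0, 0, -90, 0, -1], [0, 0, -100, 0, -1], [0, 0, -100, 0, -1]]])

```text
t: 5.25
eef_pos: [534.2, 145.9, 200.8]
tcp_rot: [3.14, 0.004, 3.03]
ft_force: [0.4, 1.1, -0.6]
opening: 0.003
grip_force: 0.0
```

Run:
```python
from h import *
from cell import env
s=env.state();print(s['t'],s['eef_pos'],s['ft_force'])
a=env.read_camera("scene")
cv2.imwrite("pics/s3.png",cv2.resize(a[130:384,100:400],None,fx=2.3,fy=2.3,interpolation=2))
for p,ar in keys(a): print(p.round(1),ar)
```

```text
5.25 [534.1995972  145.93744093 200.81400062] [ 0.43628736  1.10636374 -0.58757565]
[291.  190.3] 193
[310.7 208.3] 250
[332.4 229.4] 287
```

View pics/s3.png

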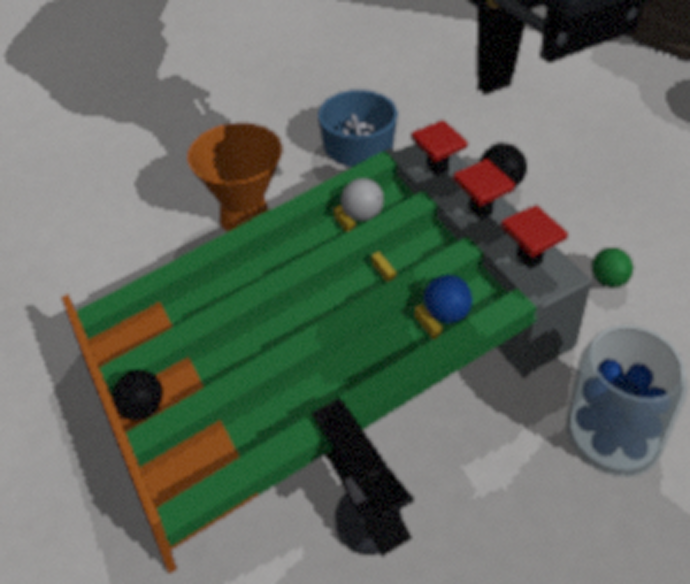

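The middle key is back up at its starting pixel position, its pin is raised, the black ball is at the orange end (137,394), and everything else is where it was.

```bash
python3 -c "
from cell import env
print(env.job_done())"
```

```text
the job is handed in; nothing more can be done
None
```

The job is handed in: the black ball rolled to the orange end of lane b, its key sprang back up, and the last picture showed everything else still in place (no verdict was returned).

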